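# Dial the rod dispenser to the slim size and tip out the slim rods

### The job

The blue tipping dispenser holds two slim aluminium rods in front of one thick red rod. Turn its cap dial until the middle-sized hole, which passes the slim rods only, stands at the yellow outlet mark at the front, then tip the drum forward by its lever until both slim rods have dropped into the tray in front, and guide the lever back, without letting it snap, until the drum stands fully upright again. The red rod must stay inside, and the other things on the bench must stay where they are.

Things in the scene. Friction and masses are not known exactly. Their poses are not given: they have to be found in the camera images.
- dispenser: Stand of the dispenser, fixed to the bench: two dark feet and two grey uprights (outer faces at y = +-71 mm, 175 mm high), drum between them. Origin at bench level under the middle of the drum. Its x axis points from front (outlet, tray) to back, y to the robot's left, z up; its yaw varies. The drum tips about an axis through the point 150 mm above the origin, parallel to this y axis.
- drum (a joint): Tip angle of the blue drum (108 mm diameter, 83 mm high, plus dial), rad. 0 = upright on its stop (start); grows as the drum's top tips to the front (-x of the stand); end stop at 2.5. A return spring pulls it back to 0: about 2 N at the lever grip when upright, 6 N when fully tipped; let go, it snaps back. The polished rods slide out of an open hole at about 2.1 to 2.45 rad, within a second or two, one after the other.
- drum_mid (a point): Point in the middle of the drum, on the tipping axis.
- handle (a point): Middle of the black round grip bar of the lever (bar 12 mm thick, 60 mm long, parallel to the stand's y axis, on the -y side of the stand, reaching from y = -79 to -140 mm; this point at y = -108 mm, 70 mm from the tipping axis). With the drum upright the lever leans 0.9 rad back (+x) from straight up, and it swings over the top to 1.6 rad forward at the end stop. The bar is rigidly part of the drum, and round, so it can turn between the fingers.
- dial (a joint): Angle of the cap dial on top of the drum, rad, counter-clockwise seen from above. At 0 the blank side is at the outlet; at -1.571 the large hole (29 mm), at +1.571 the small hole (12 mm), at +3.142 or -3.142 the middle hole (20 mm) is at the outlet. It turns freely either way (limits +-6.5), stays where it is left and has no clicks. Starts near 0.
- dial_grip (a point): Point on the dial axis, 14 mm above the aluminium dial plate and 10 mm below the top of the orange wing grip. The wing is 44 mm long along this frame's x axis, 12 mm thick along y and 24 mm high; +x points to the middle hole (white line on the wing). The plate is 108 mm in diameter with its top 194 mm above the bench when upright. Turning takes about 0.05 N m.
- hole_mid (a point): Centre of the middle (20 mm) hole in the dial, at the plate's top face, 37.7 mm from the dial axis.
- outlet (a point): Point of the drum that the middle hole's centre must meet: at the front (-x) of the drum by the yellow U-shaped mark, at the height of the dial plate's top face, 37.7 mm from the dial axis. A slim rod passes only if the hole is within about 2 mm of it.
- slim_rod_1: Aluminium rod, 16 mm diameter, 70 mm long, origin at its centre, z along it. Stands in the drum's channel nearest the outlet.
- slim_rod_2: As slim_rod_1, standing behind it in the drum.
- thick_rod: Red plastic rod, 24 mm diameter, 70 mm long, origin at its centre; stands behind the slim rods in the drum. It passes the large hole only.
- catch_tray: Loose dark open tray, 79 mm (x) by 114 mm (y) by 28 mm high, walls 3 to 4 mm, floor 2 mm; origin under its centre. Stands between the dispenser's feet in front of the drum, long side front to back, where the rods fall; it need not be moved.
- swab_pot: Bystander: grey pot of cotton swabs, 64 mm wide, 85 mm high, origin under its centre.
- camera_battery: Bystander: dark camera battery standing on end, 38 x 22 x 69 mm, origin under its centre.
- tape_roll: Bystander: yellow tape roll lying flat, 91 mm wide, 19 mm high, origin under its centre.
- black_marker: Bystander: black capped marker lying along its y, 128 mm long, 12 mm thick, origin under its centre.

How it is judged (in metres and radians):
On the way, in this order (a step that is already met when the one before it is completed fails the run):
1. with the drum upright, the dial is turned so that the middle hole is at the outlet (distance between hole_mid and outlet below 0.004 m and value of joint drum below 0.2 rad), for 0.2 s.
2. the drum is tipped and both slim rods have dropped into the tray (x of slim_rod_1 in the frame of catch_tray between -0.037 and 0.037 m and y of slim_rod_1 in the frame of catch_tray between -0.055 and 0.055 m and z of slim_rod_1 in the frame of catch_tray between 0.004 and 0.04 m and x of slim_rod_2 in the frame of catch_tray between -0.037 and 0.037 m and y of slim_rod_2 in the frame of catch_tray between -0.055 and 0.055 m and z of slim_rod_2 in the frame of catch_tray between 0.004 and 0.04 m and value of joint drum above 1.2 rad), for 0.2 s.
At the end, for the whole second after the job is handed in: Both slim rods lie at rest with their centres inside the tray (within 37 mm of its middle across and 55 mm along, below 40 mm above its underside), the thick red rod is still in the drum (centre within 60 mm of the drum's middle) and the drum stands upright again (within 0.06 rad) (x of slim_rod_1 in the frame of catch_tray between -0.037 and 0.037 m and y of slim_rod_1 in the frame of catch_tray between -0.055 and 0.055 m and z of slim_rod_1 in the frame of catch_tray between 0.004 and 0.04 m and x of slim_rod_2 in the frame of catch_tray between -0.037 and 0.037 m and y of slim_rod_2 in the frame of catch_tray between -0.055 and 0.055 m and z of slim_rod_2 in the frame of catch_tray between 0.004 and 0.04 m and distance between thick_rod and drum_mid below 0.06 m and value of joint drum below 0.06 rad and linear speed of each of slim_rod_1, slim_rod_2 below 0.03 m/s); the robot touches nothing.
It fails at once if the lever is let go and the drum snaps back (faster than 4 rad/s) (velocity of joint drum below -4 rad/s).
It fails at once if the thick red rod leaves the drum (distance between thick_rod and drum_mid above 0.085 m).
It fails at once if the swab pot, camera battery, yellow tape roll or black marker is pushed more than 30 mm away (distance of any of swab_pot, camera_battery, tape_roll, black_marker from where it was at the start of the episode above 0.03 m).
It also fails if it takes over 72 s, if anything falls off the work surface, if the arm or the gripper's body presses on something with over 40 N, if the wrist force passes 120 N, or if a joint passes its speed limit or range.

### The arm

A 6-joint arm with a two-finger parallel gripper is mounted at the origin on a cart in front of the work surface, level with it; the furniture and walls round the work are solid. World frame = base frame: x ahead of the robot, y to its left, z up, the work surface at z = 0. Lengths are in mm, angles in degrees, forces in N, time in s.
With the tool pointing down it reaches from about 300 to 850 mm from the base axis. Payload 4.2 kg.
Tool frame: the origin (TCP) lies at the very end of the fingers, on their centre line; the grasp point (between the pads) lies 19 mm behind it (env.grip_depth is the distance from the TCP to the grasp point, in mm); z points along the fingers, y is the line along which they close (so a half turn about z gives the same grasp; the last joint's range is limited). The gripper opens to 91 mm and grips with 3 to 60 N. Pads are 32 mm wide; open, the fingers measure 118 mm over their backs; the gripper's body (76 mm by 178 mm) begins 60 mm behind the grasp point.
Start: joints at [-70.245, 18.312, 89.639, -0, 72.044, -1.146], TCP at [205.143, -537.178, 213.976] pointing down, gripper open.
Joint ranges: [-177.97, 177.97], [-48.28, 115.42], [12.27, 149.76], [-77.06, 257.06], [2.81, 150.46], [-146.56, 146.56]. Speed limits (degrees/s): [147.25, 147.25, 180, 180, 180, 180].

### API

Orientations are given as [roll, pitch, yaw] about the fixed x, y, z axes, in that order (R = Rz(yaw) Ry(pitch) Rx(roll)).
In Python, from workcell import env, cams gives the robot as it stands.
- The arm moves only by the tool apply_moves, never from a script. Its argument "deltas" is a list of rows, each a list of 5 numbers: the shift along the tool's x, y, z in m, then the turn about the tool's z in rad, then the opening, from -1 (shut) to 1 (fully open), so that 0 is half open. In form: [[tx, ty, tz, roll, gripper], ...]. A call has 1 to 5 rows; each row is the pose to reach, as a shift and turn from the pose commanded when the call began, along the tool's axes at that moment; what a row does not reach only later rows make up. A row lasts 1/10 s, in which the tool goes at most 50 mm and 8.59 degrees, less where a joint would pass 70% of its speed; a pose out of reach is approached as far as the arm can. A call with a gripper value outside its range is refused whole. The fingers move at their own pace and stop on an object; "grip_force" is the grip in N (left out, the last holds). Time passes only in rows, so rows that repeat a pose let the fingers close. It gives the time, the measured TCP pose, the force, the opening and the grip force at its end, in the units of the state.
- env.state(): the state, without advancing time (a new reading comes with each control period).
- cams.grab_frame(name): name is "scene" or "top" or "wrist"; returns the picture (400x640x3 uint8, blue, green, red); there is no depth.
- cams.get_calibration(name): a dict with "mtx" (3x3 intrinsics, pixels), "k1" (the pictures are not rectified: a ray, as slopes to the right and down, at radius r is drawn at 1 + k1 r^2 times it, then the intrinsics apply), "eye" and "attitude" of the camera in the world; the wrist camera has in their place "tool_from_camera" (4x4, takes a point from camera to tool coordinates, whose origin is the TCP and whose axes are the flange's). Camera axes: x right, y down, z forward; pixel columns grow to the right and rows downward; lengths in mm; the calibration is good to about 2 mm. A picture is of the moment at which its call begins: read the wrist's pose just before it. get_calibration takes no time and is no camera call.
- env.job_done(): hands the job in; it is judged then, once.
The state is a dict: "time_s": time; "qpos": joint angles; "qvel": joint speeds; "effort": joint torques, N m; "ee_pos": TCP position; "ee_rot": TCP orientation; "force": force on the tool from outside, world axes, zero at the start; "torque": the same for the moment, N m; "gripper_width": finger opening in mm; "gripper_force": force on a finger pad.
Only numpy, scipy, OpenCV 4.12 (cv2) and the standard library are available. Lean on these libraries where they do the work, as an engineer would, in place of code of your own. Each camera call takes 0.05 s, during which the arm holds its last target. There are 200 camera calls.

## Working session

There is one attempt and no reset: what is moved stays moved. The work goes in short steps, Python scripts to look and compute and a tool call to move; the robot and the scene stay as the last step left them, time stands still between calls to the robot, and variables do not carry over. Pictures are saved under pics/ and viewed, at most 10 in all, crops included, and the job is handed in when it is done.

Besides the shell and the picture viewer there is one more tool, called as name(argument=value, ...), one argument or row to a line, values as JSON. apply_moves: Moves the arm, as the interface text tells. Its arguments: {"type":"object","properties":{"deltas":{"type":"array"},"grip_force":{"type":"number"}},"required":["deltas"]}

```bash
mkdir -p pics; ls
python3 - <<'E'
from workcell import env,cams
import cv2
print(env.state())
for n in("scene","top","wrist"):
    c=cams.get_calibration(n);print(n,c)
    if n!="wrist": cv2.imwrite(f"pics/{n}0.png",cams.grab_frame(n))
E
```

```text
pics
{'time_s': 0.0, 'qpos': array([-7.02477340e+01,  1.83506114e+01,  8.97056904e+01, -1.46765303e-03,
        7.20437291e+01, -1.14438968e+00]), 'qvel': array([ 0.00538857,  0.07410067,  0.00385655,  0.02977958, -0.04093622,
        0.09058117]), 'effort': array([-1.24298440e-03, -4.12459016e+01, -2.31975031e+01,  7.26688164e-02,
        4.58848535e-02, -1.73634344e-04]), 'ee_pos': array([ 204.93098732, -536.70500238,  213.1354532 ]), 'ee_rot': array([-1.79899961e+02, -6.02723564e-04,  2.08971088e+01]), 'force': array([ 0.11759013, -0.074377  ,  0.96311724]), 'torque': array([-0.00940899, -0.02573805, -0.00343246]), 'gripper_force': 0.0, 'gripper_width': 91.24105889980002}
scene {'mtx': array([[412.39131881,   0.        , 317.3321938 ],
       [  0.        , 412.39131881, 197.31260778],
       [  0.        ,   0.        ,   1.        ]]), 'k1': -0.07557815893618727, 'eye': array([  51.46888072,  654.10635969, 1024.45193053]), 'attitude': array([-141.23334175,    0.32996308, -139.91842321])}
top {'mtx': array([[439.90518605,   0.        , 321.60000092],
       [  0.        , 439.90518605, 201.30040903],
       [  0.        ,   0.        ,   1.        ]]), 'k1': -0.1107528263879099, 'eye': array([ 260.4176002 ,   94.48192911, 1384.81433681]), 'attitude': array([-168.55752483,    0.8156826 ,  -90.92161746])}
wrist {'mtx': array([[303.90387581,   0.        , 321.44658083],
       [  0.        , 303.90387581, 198.96718552],
       [  0.        ,   0.        ,   1.        ]]), 'k1': -0.04774008389484856, 'tool_from_camera': array([[-4.09425119e-04, -9.63963925e-01, -2.66032675e-01,
         7.53766455e+01],
       [ 9.99999904e-01, -3.53813308e-04, -2.56967740e-04,
        -1.28038151e+00],
       [ 1.53581731e-04, -2.66032755e-01,  9.63963977e-01,
        -1.70627390e+02],
       [ 0.00000000e+00,  0.00000000e+00,  0.00000000e+00,
         1.00000000e+00]])}
```

View pics/scene0.png

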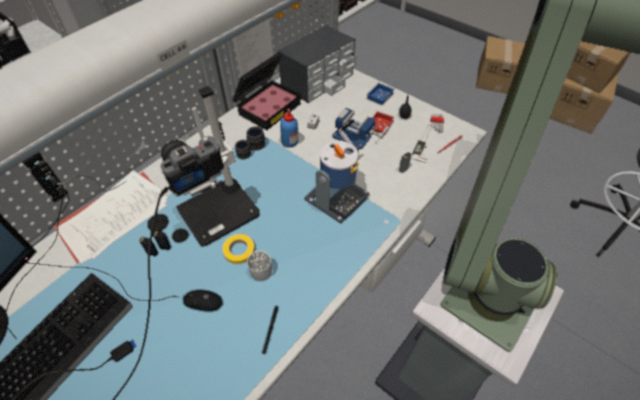

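View pics/top0.png

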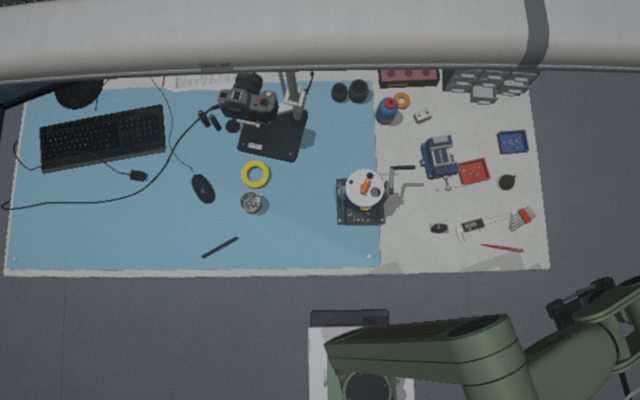

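The dispenser is at about (362,190) in the top picture, its dial is white with an orange wing, and the lever is to the right at (402,167). A vise stands beside it at (440,155). Next is an enlarged crop.

```bash
cat > h.py <<'E'
import numpy as np, cv2
from workcell import env,cams
from scipy.spatial.transform import Rotation as R
def pose(name):
    c=cams.get_calibration(name)
    if name!="wrist": T=np.eye(4);T[:3,:3]=R.from_euler('xyz',c['attitude'],degrees=True).as_matrix();T[:3,3]=c['eye']
    else:
        s=env.state();T=np.eye(4);T[:3,:3]=R.from_euler('xyz',s['ee_rot'],degrees=True).as_matrix();T[:3,3]=s['ee_pos'];T=T@c['tool_from_camera']
    return c,T
def at_z(c,T,uv,z):
    K=c['mtx'];d=(np.array(uv,float)-K[:2,2])/K[0,0];s=d.copy()
    for _ in range(20): s=d/(1+c['k1']*(s@s))
    r=T[:3,:3]@np.array([*s,1]);return T[:3,3]+r*(z-T[2,3])/r[2]
def proj(c,T,P):
    p=T[:3,:3].T@(np.array(P,float)-T[:3,3]);s=p[:2]/p[2];return c['mtx'][:2,2]+c['mtx'][0,0]*s*(1+c['k1']*(s@s))
E
python3 - <<'E'
from h import *
im=cv2.imread('pics/top0.png')[135:245,300:447]
cv2.imwrite('pics/topc.png',cv2.resize(im,None,fx=5.4,fy=5.4,interpolation=cv2.INTER_CUBIC))
E
```

```text
(no output)
```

View pics/topc.png

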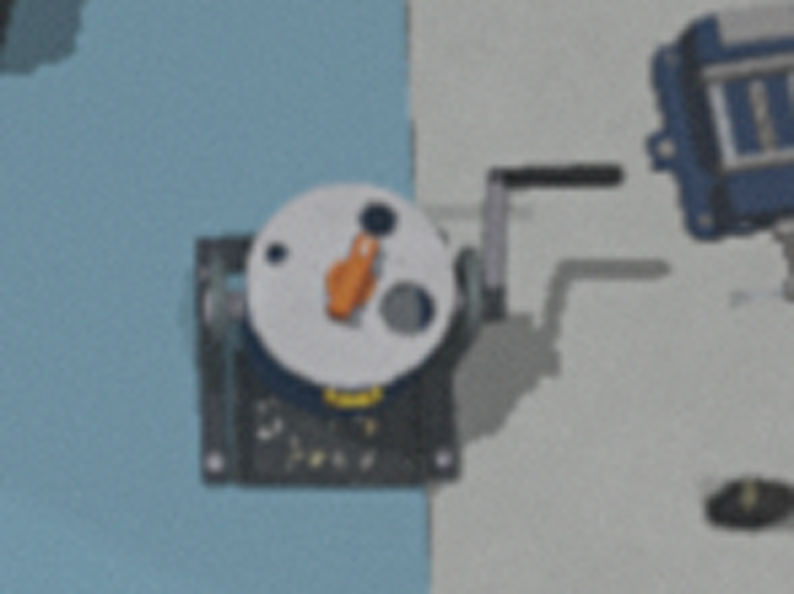

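The crop shows:
- **Dial:** centre at (351,286).
- **Holes:** middle hole (377,219), large (408,307), small (277,253).
- **Yellow mark:** (353,397).
- **Lever bar:** runs from (500,177) to (621,175).
- **Feet corners:** (198,238), (205,485), (458,480).

Run:
```python
from h import *
c,T=pose('top')
f=lambda u,z:at_z(c,T,np.array(u)/5.4+[300-.5+.09,135-.5+.09],z).round(1)
for n,u,z in [("dial",(351,286),194),("mid",(377,219),194),("large",(408,307),194),("small",(277,253),194),("bar0",(506,177),193),("bar1",(621,175),193),("mark",(353,393),190),("dialL",(245,286),194),("dialR",(458,286),194),("screwL",(214,462),12),("screwR",(443,458),12),("vise",(650,150),100),("batt",(748,500),69)]: print(n,f(u,z))
```

```text
dial [538.4 -12.5 194. ]
mid [573.8 -27.3 194. ]
large [526.8 -41.4 194. ]
small [556.6  25.  194. ]
bar0 [595.4 -95.6 193. ]
bar1 [ 595.5 -155.9  193. ]
mark [483.2 -11.9 190. ]
dialL [539.5  42.  194. ]
dialR [537.4 -67.7 194. ]
screwL [476.9  54.9  12. ]
screwR [476.7 -79.1  12. ]
vise [ 636.  -192.8  100. ]
batt [ 440.4 -242.7   69. ]
```

The stand is at about (540,-12) with yaw near 0, and the wing points to about -25°. I'm moving above the dial.

apply_moves(
  deltas=[
    [0,0,-0.05,0,0],
    [0,0,-0.086,0,0],
    [0.04,-0.03,-0.086,0,0],
    [0.08,-0.06,-0.086,0,0],
    [0.12,-0.09,-0.086,0,0],
  ],
)

```text
time_s: 0.6
ee_pos: [285.5, -408.8, 299.7]
ee_rot: [-180.0, -0.0, 20.8]
force: [0.7, -0.8, 0.4]
gripper_width: 54.3
gripper_force: 0.0
```

apply_moves(
  deltas=[
    [0.04,-0.03,0,0,0],
    [0.08,-0.06,0,0,0],
    [0.12,-0.09,0,0,0],
    [0.16,-0.12,0,0,0],
    [0.2,-0.15,0,0,0],
  ],
)

```text
time_s: 1.1
ee_pos: [418.9, -196.9, 299.8]
ee_rot: [180.0, 0.0, 20.9]
force: [-0.0, -0.4, -0.8]
gripper_width: 45.4
gripper_force: 0.0
```

apply_moves(
  deltas=[
    [0.04,-0.03,0,0,0],
    [0.08,-0.06,0,0,0],
    [0.12,-0.09,0,0,0],
    [0.16,-0.12,0,0,0],
    [0.18,-0.13,0,0,0],
  ],
)

```text
time_s: 1.6
ee_pos: [541.4, -9.4, 299.2]
ee_rot: [-179.9, 0.0, 21.1]
force: [-0.2, -0.8, -0.8]
gripper_width: 45.7
gripper_force: 0.0
```

apply_moves(
  deltas=[
    [0,0,0,0.15,0],
    [0,0,0,0.3,0],
    [0,0,0,0.45,0],
    [0,0,0,0.6,0],
    [0,0,0,0.75,0],
  ],
)

```text
time_s: 2.1
ee_pos: [540.0, -13.0, 299.4]
ee_rot: [180.0, 0.1, -22.4]
force: [0.7, -0.7, -0.0]
gripper_width: 45.8
gripper_force: 0.0
```

apply_moves(
  deltas=[
    [0,0,0,0.05,0],
    [0,0,0,0.05,0],
  ],
)

```text
time_s: 2.3
ee_pos: [540.0, -13.1, 299.5]
ee_rot: [180.0, 0.1, -24.9]
force: [-0.6, -0.0, 0.1]
gripper_width: 45.6
gripper_force: 0.0
```

Run:
```python
from h import *
s=env.state();print(s['time_s'],s['ee_pos'],s['ee_rot'],s['qpos'])
c,T=pose('wrist');np.save('T1.npy',T);im=cams.grab_frame('wrist')
cv2.imwrite('pics/w1.png',im);print(proj(c,T,(540,-12,194)))
cv2.imwrite('pics/w1b.png',cv2.resize(im[50:390,80:560],None,fx=1.65,fy=1.65,interpolation=cv2.INTER_CUBIC))
```

```text
2.3 [539.99305945 -13.12456405 299.45666626] [ 1.79972332e+02  5.35007887e-02 -2.49232965e+01] [-2.60895532e+00  1.27706568e+01  8.51386831e+01 -5.33255952e-03
  8.21506598e+01  1.12315059e+02]
[321.55048145 197.43360164]
```

View pics/w1b.png

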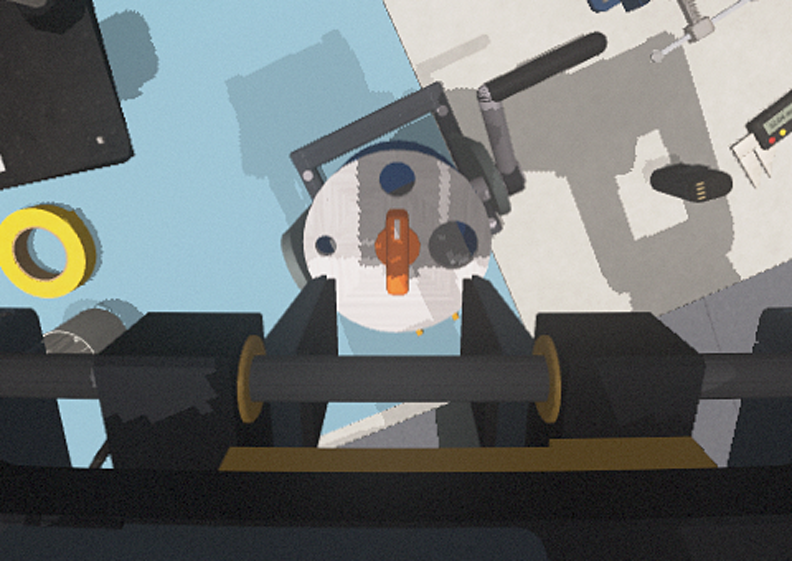

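The wrist picture shows the wing upright from (397,213) to (397,292), so the tool yaw is aligned with it. The holes are at (326,245), (453,245) and (397,178), and the lever bar runs from (485,94) to (603,40).

Run:
```python
from h import *
c=cams.get_calibration('wrist');T=np.load('T1.npy')
f=lambda u,z:at_z(c,T,np.array(u)/1.65+[79.5+.3,49.5+.3],z)
for n,u,z in [("mid",(397,178),194),("large",(453,245),194),("small",(326,245),194),("L",(302,240),194),("R",(491,240),194),("Top",(397,149),194),("Bot",(397,333),194),("wt",(397,213),218),("wb",(397,270),218),("bar0",(490,92),200),("bar1",(603,40),200),("barR",(597,47),193.5)]: print(n,f(u,z).round(1))
a,b=f((490,92),200),f((600,42),200);d=a-b;print(np.degrees(np.arctan2(-d[0],d[1])))
```

```text
mid [574.4 -26.9 194. ]
large [526.2 -39.7 194. ]
small [556.8  26.1 194. ]
L [565.2  37.2 194. ]
R [519.8 -60.5 194. ]
Top [588.7 -33.5 194. ]
Bot [490.   12.5 194. ]
wt [561.1 -20.7 218. ]
wb [533.2  -7.7 218. ]
bar0 [595.4 -89.8 200. ]
bar1 [ 595.1 -152.2  200. ]
barR [ 592.8 -150.8  193.5]
-0.5265567143256635
```

Dial axis (540.3,-11), lever bar x≈595, yaw about -0.5°. I'm descending, gripping the wing and turning it counter-clockwise.

apply_moves(
  deltas=[
    [0,-0.002,0.04,0,-0.2],
    [0,-0.002,0.08,0,-0.2],
    [0,-0.002,0.1,0,-0.2],
    [0,-0.002,0.101,0,-0.2],
    [0,-0.002,0.101,0,-0.2],
  ],
)

```text
time_s: 2.85
ee_pos: [541.3, -11.4, 199.3]
ee_rot: [180.0, -0.0, -24.9]
force: [1.0, -0.2, -0.4]
gripper_width: 36.7
gripper_force: 0.0
```

apply_moves(
  deltas=[
    [0,0,0,0,-1],
    [0,0,0,0,-1],
    [0,0,0,0,-1],
    [0,0,0,0,-1],
    [0,0,0,0,-1],
  ],
  grip_force=12,
)

```text
time_s: 3.35
ee_pos: [541.0, -12.5, 199.7]
ee_rot: [179.9, -0.1, -24.9]
force: [-1.5, -5.0, 4.7]
gripper_width: 11.9
gripper_force: 12.0
```

apply_moves(
  deltas=[
    [0,0,0,-0.1,-1],
    [0,0,0,-0.2,-1],
    [0,0,0,-0.3,-1],
    [0,0,0,-0.4,-1],
    [0,0,0,-0.5,-1],
  ],
)

```text
time_s: 3.85
ee_pos: [541.1, -11.8, 199.7]
ee_rot: [179.9, -0.0, 3.9]
force: [-2.1, -2.6, 3.5]
gripper_width: 11.9
gripper_force: 12.0
```

apply_moves(
  deltas=[
    [0,0,0,-0.1,-1],
    [0,0,0,-0.2,-1],
    [0,0,0,-0.3,-1],
    [0,0,0,-0.4,-1],
    [0,0,0,-0.5,-1],
  ],
)

```text
time_s: 4.35
ee_pos: [540.9, -11.2, 199.7]
ee_rot: [-180.0, -0.0, 32.6]
force: [-1.8, -1.8, 4.1]
gripper_width: 12.2
gripper_force: 12.0
```

apply_moves(
  deltas=[
    [0,0,0,-0.13,-1],
    [0,0,0,-0.26,-1],
    [0,0,0,-0.39,-1],
    [0,0,0,-0.52,-1],
    [0,0,0,-0.65,-1],
  ],
)

```text
time_s: 4.85
ee_pos: [540.3, -10.6, 199.7]
ee_rot: [-179.9, -0.1, 69.9]
force: [-3.6, -0.5, 6.1]
gripper_width: 11.9
gripper_force: 12.0
```

apply_moves(
  deltas=[
    [0,0,0,-0.13,-1],
    [0,0,0,-0.26,-1],
    [0,0,0,-0.39,-1],
    [0,0,0,-0.52,-1],
    [0,0,0,-0.65,-1],
  ],
)

```text
time_s: 5.35
ee_pos: [539.4, -10.6, 199.7]
ee_rot: [-179.9, -0.1, 107.1]
force: [-6.3, 0.4, 6.9]
gripper_width: 12.0
gripper_force: 12.0
```

apply_moves(
  deltas=[
    [0,0,0,-0.13,-1],
    [0,0,0,-0.26,-1],
    [0,0,0,-0.39,-1],
    [0,0,0,-0.52,-1],
    [0,0,0,-0.65,-1],
  ],
)

```text
time_s: 5.85
ee_pos: [539.0, -11.3, 199.4]
ee_rot: [-179.9, -0.2, 144.4]
force: [-5.7, -2.3, 6.3]
gripper_width: 11.8
gripper_force: 12.0
```

apply_moves(
  deltas=[
    [0,0,0,-0.13,-1],
    [0,0,0,-0.26,-1],
    [0,0,0,-0.39,-1],
    [0,0,0,-0.52,-1],
    [0,0,0,-0.61,-1],
  ],
)

```text
time_s: 6.35
ee_pos: [539.2, -11.9, 199.1]
ee_rot: [-179.9, -0.2, 179.3]
force: [-5.6, -4.2, 4.9]
gripper_width: 11.6
gripper_force: 12.0
```

apply_moves(
  deltas=[
    [0,0,0,0,-1],
    [0,0,0,0,-1],
  ],
)

```text
time_s: 6.55
ee_pos: [539.2, -11.9, 199.1]
ee_rot: [-179.9, -0.2, 179.0]
force: [-5.9, -3.9, 5.0]
gripper_width: 12.2
gripper_force: 12.0
```

apply_moves(
  deltas=[
    [0,0,0,0,0],
    [0,0,0,0,0],
    [0,0,-0.01,0,0],
    [0,0,-0.05,0,0],
    [0,0,-0.1,0,0],
  ],
)

```text
time_s: 7.05
ee_pos: [540.2, -11.0, 298.8]
ee_rot: [180.0, -0.2, 179.0]
force: [1.3, -0.5, 0.5]
gripper_width: 45.0
gripper_force: 0.0
```

apply_moves(
  deltas=[
    [0.03,0,0,0,0],
    [0.03,0,0,0,0],
  ],
)

```text
time_s: 7.25
ee_pos: [509.8, -10.5, 301.7]
ee_rot: [180.0, 0.2, 179.0]
force: [-0.1, 0.3, 0.2]
gripper_width: 45.5
gripper_force: 0.0
```

Run:
```python
from h import *
s=env.state();print(s['time_s'],s['ee_pos'],s['ee_rot'],s['qpos'])
c,T=pose('wrist');np.save('T2.npy',T);im=cams.grab_frame('wrist')
cv2.imwrite('pics/w2.png',im);u=proj(c,T,(540,-12,194));print(u)
x0,y0=int(u[0])-110,int(u[1])-80;print(x0,y0)
cv2.imwrite('pics/w2b.png',cv2.resize(im[max(y0,0):y0+165,x0:x0+220],None,fx=3.6,fy=3.6,interpolation=cv2.INTER_CUBIC))
```

```text
7.25 [509.77410888 -10.45787421 301.74564245] [179.9793718    0.19636892 179.04779878] [-2.48465249e+00  9.71191696e+00  8.87394671e+01  2.61698041e-02
  8.13528698e+01 -9.15363770e+01]
[319.01198633 226.85818169]
209 146
```

View pics/w2b.png

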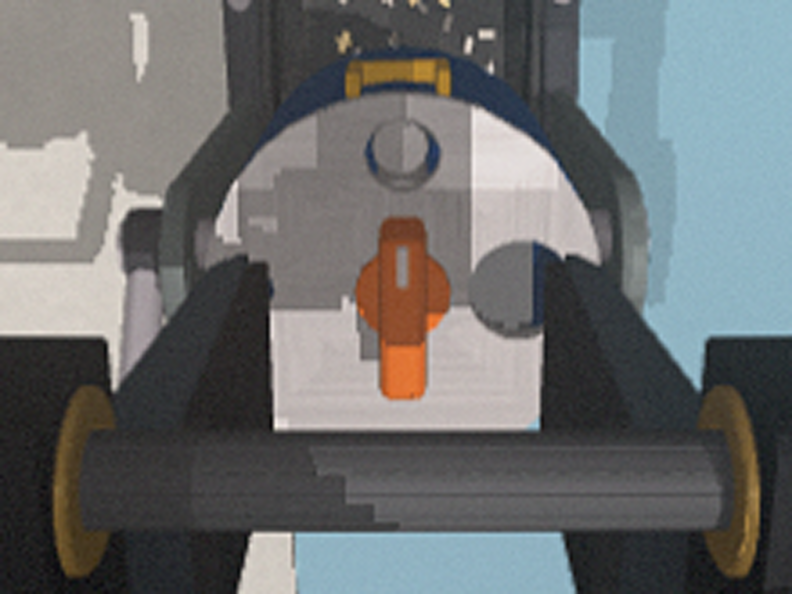

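The dial view shows the middle hole at (402,152), with a rod visible in it. The yellow mark's centre is at x≈399 and the wing is in line, so the offset is about 1 mm, and the feet row is level. Alignment is good. Next is moving above the lever bar.

apply_moves(
  deltas=[
    [-0.02,-0.025,0,0.14,0],
    [-0.04,-0.05,0,0.28,0],
    [-0.06,-0.075,0,0.42,0],
    [-0.08,-0.1,0,0.56,0],
    [-0.0865,-0.109,0,0.7,0],
  ],
)

```text
time_s: 7.8
ee_pos: [597.7, -123.5, 297.2]
ee_rot: [-180.0, -0.0, 138.5]
force: [-1.0, -0.0, -0.8]
gripper_width: 45.6
gripper_force: 0.0
```

apply_moves(
  deltas=[
    [0,0,0,0.14,0],
    [0,0,0,0.28,0],
    [0,0,0,0.42,0],
    [0,0,0,0.56,0],
    [0,0,0,0.7,0],
  ],
)

```text
time_s: 8.3
ee_pos: [596.3, -121.2, 297.9]
ee_rot: [-179.9, -0.0, 98.5]
force: [0.2, -0.6, -0.5]
gripper_width: 45.3
gripper_force: 0.0
```

apply_moves(
  deltas=[
    [0,0,0,0.14,0],
    [0,0,0,0.167,0],
    [0,0,0,0.167,0],
  ],
)

```text
time_s: 8.6
ee_pos: [596.1, -121.2, 298.3]
ee_rot: [-180.0, -0.0, 89.4]
force: [0.1, 0.1, -0.3]
gripper_width: 45.4
gripper_force: 0.0
```

Run:
```python
from h import *
s=env.state();print(s['time_s'],s['ee_pos'],s['ee_rot'],s['qpos'])
c,T=pose('wrist');np.save('T3.npy',T);im=cams.grab_frame('wrist')
cv2.imwrite('pics/w3.png',im);print(proj(c,T,(594.5,-120.5,193.5)))
```

```text
8.6 [ 596.06774189 -121.24866259  298.27926154] [-1.79953249e+02 -1.39246474e-02  8.93741798e+01] [-1.25833730e+01  1.93158616e+01  7.61555974e+01  3.95403121e-03
  8.45771624e+01 -1.19579338e+01]
[320.10928839 198.65185106]
```

View pics/w3.png

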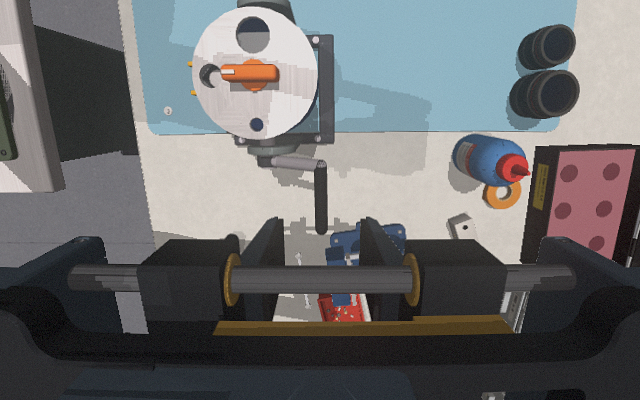

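The lever bar runs from (321,163) to (321,233), exactly where predicted. I'm descending and gripping it.

apply_moves(
  deltas=[
    [0,-0.001,0.04,0,0],
    [0,-0.001,0.08,0,0],
    [0,-0.001,0.11,0,0],
    [0,-0.001,0.124,0,0],
    [0,-0.001,0.124,0,0],
  ],
)

```text
time_s: 9.15
ee_pos: [593.3, -120.9, 172.2]
ee_rot: [-179.7, -0.1, 89.3]
force: [0.5, 0.9, 0.5]
gripper_width: 45.9
gripper_force: 0.0
```

apply_moves(
  deltas=[
    [0,0,0,0,-1],
    [0,0,0,0,-1],
    [0,0,0,0,-1],
    [0,0,0,0,-1],
    [0,0,0,0,-1],
  ],
  grip_force=35,
)

```text
time_s: 9.65
ee_pos: [595.1, -121.3, 175.7]
ee_rot: [179.9, 0.0, 89.3]
force: [-0.6, -0.2, 2.4]
gripper_width: 11.0
gripper_force: 35.0
```

apply_moves(
  deltas=[
    [0,-0.0071,-0.0077,0,-1],
    [0,-0.0153,-0.0143,0,-1],
    [0,-0.0244,-0.0195,0,-1],
    [0,-0.0341,-0.0234,0,-1],
    [0,-0.0444,-0.0257,0,-1],
  ],
)

```text
time_s: 10.15
ee_pos: [552.8, -121.1, 202.8]
ee_rot: [179.5, 0.1, 89.3]
force: [5.2, -0.2, 0.2]
gripper_width: 11.2
gripper_force: 35.0
```

apply_moves(
  deltas=[
    [0,0,0,0,-1],
    [0,0,0,0,-1],
  ],
)

```text
time_s: 10.35
ee_pos: [552.0, -121.0, 202.9]
ee_rot: [179.7, 0.1, 89.3]
force: [2.7, -0.1, 7.2]
gripper_width: 11.0
gripper_force: 35.0
```

apply_moves(
  deltas=[
    [0,-0.0104,-0.0008,0,-1],
    [0,-0.0209,0,0,-1],
    [0,-0.0311,0.0023,0,-1],
    [0,-0.0409,0.0062,0,-1],
    [0,-0.0499,0.0114,0,-1],
  ],
)

```text
time_s: 10.85
ee_pos: [503.2, -120.7, 190.6]
ee_rot: [179.5, 0.1, 89.3]
force: [7.3, -1.5, 0.8]
gripper_width: 11.2
gripper_force: 35.0
```

apply_moves(
  deltas=[
    [0,-0.0082,0.0066,0,-1],
    [0,-0.0154,0.0143,0,-1],
    [0,-0.0212,0.023,0,-1],
    [0,-0.0258,0.0324,0,-1],
    [0,-0.028,0.0391,0,-1],
  ],
)

```text
time_s: 11.35
ee_pos: [474.6, -120.8, 151.6]
ee_rot: [179.7, 0.2, 89.3]
force: [3.6, -2.7, 6.9]
gripper_width: 11.2
gripper_force: 35.0
```

apply_moves(
  deltas=[
    [0,-0.0015,0.0068,0,-1],
    [0,-0.0015,0.0068,0,-1],
    [0,-0.0015,0.0068,0,-1],
    [0,-0.0015,0.0068,0,-1],
    [0,-0.0015,0.0068,0,-1],
  ],
)

```text
time_s: 11.85
ee_pos: [472.5, -120.8, 144.6]
ee_rot: [179.8, 0.2, 89.3]
force: [3.7, -3.1, 5.7]
gripper_width: 10.6
gripper_force: 35.0
```

apply_moves(
  deltas=[
    [0,-0.0005,0.005,0,-1],
    [0,-0.0005,0.005,0,-1],
    [0,-0.0005,0.005,0,-1],
    [0,-0.0005,0.005,0,-1],
    [0,-0.0005,0.005,0,-1],
  ],
)

```text
time_s: 12.35
ee_pos: [471.4, -120.8, 139.5]
ee_rot: [179.9, 0.1, 89.3]
force: [3.1, -3.1, 5.6]
gripper_width: 11.6
gripper_force: 35.0
```

apply_moves(
  deltas=[
    [0,0,0,0,-1],
    [0,0,0,0,-1],
    [0,0,0,0,-1],
    [0,0,0,0,-1],
    [0,0,0,0,-1],
  ],
)

```text
time_s: 12.85
ee_pos: [471.4, -120.7, 139.5]
ee_rot: [179.9, 0.1, 89.3]
force: [1.3, -2.9, 5.2]
gripper_width: 11.3
gripper_force: 35.0
```

apply_moves(
  deltas=[
    [0,0,0.002,0,-1],
    [0,0,0.002,0,-1],
    [0,0,0.002,0,-1],
    [0,0,0.002,0,-1],
    [0,0,0.002,0,-1],
  ],
)

```text
time_s: 13.35
ee_pos: [471.1, -120.8, 137.5]
ee_rot: [179.9, 0.1, 89.3]
force: [1.7, -3.3, 6.1]
gripper_width: 11.2
gripper_force: 35.0
```

apply_moves(
  deltas=[
    [0,0,0,0,-1],
    [0,0,0,0,-1],
    [0,0,0,0,-1],
    [0,0,0,0,-1],
    [0,0,0,0,-1],
  ],
)

```text
time_s: 13.85
ee_pos: [471.1, -120.7, 137.5]
ee_rot: [179.9, 0.1, 89.3]
force: [0.6, -2.4, 6.7]
gripper_width: 11.2
gripper_force: 35.0
```

Run:
```python
from h import *
a=cams.grab_frame('scene');b=cams.grab_frame('wrist');c=cams.grab_frame('top')
ca,Ta=pose('scene');u=proj(ca,Ta,(480,-12,40)).astype(int)
cc,Tc=pose('top');v=proj(cc,Tc,(480,-12,40)).astype(int)
f=lambda i,u:cv2.resize(i[u[1]-45:u[1]+45,u[0]-60:u[0]+60],(400,300),interpolation=cv2.INTER_CUBIC)
cv2.imwrite('pics/t1.png',np.vstack([np.hstack([f(a,u),f(c,v)]),np.hstack([cv2.resize(b,(480,300)),np.zeros((300,320,3),np.uint8)])]))
```

```text
(no output)
```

View pics/t1.png

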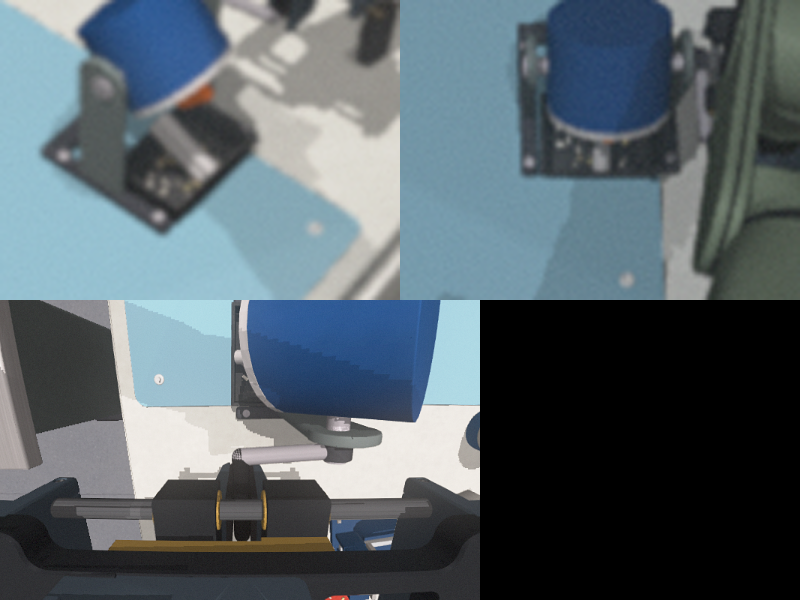

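In the tipped view one aluminium rod shows in front of the drum, from (158,122) to (212,172) in the scene crop. I'm checking whether it lies flat or is still leaning in the hole.

apply_moves(
  deltas=[
    [0,0,0,0,-1],
    [0,0,0,0,-1],
    [0,0,0,0,-1],
    [0,0,0,0,-1],
    [0,0,0,0,-1],
  ],
)

```text
time_s: 14.5
ee_pos: [471.1, -120.8, 137.5]
ee_rot: [179.9, 0.1, 89.3]
force: [0.6, -2.7, 7.2]
gripper_width: 11.3
gripper_force: 35.0
```

Run:
```python
from h import *
a=cams.grab_frame('scene');c,T=pose('scene');u=proj(c,T,(480,-12,40)).astype(int);print(u)
for z in (10,30,60,90):
  A,B=[at_z(c,T,np.array(p)*.3+u-[60,45],z).round(0) for p in((158,122),(212,172))];print(z,A,B,np.linalg.norm(A-B))
for p in [(500,-12,10),(430,-12,10),(470,-12,30),(537,-12,92),(480,-12,30)]: print(p,((proj(c,T,p)-u+[60,45])/.3).round())
print(((at_z(*pose('top'),proj(*pose('top'),(480,-12,40)).astype(int)+np.array([200,145])*.3-[60,45],20))))
np.save('u.npy',u)
m=a[u[1]-35:u[1]+25,u[0]-45:u[0]+35]
cv2.imwrite('pics/t2.png',cv2.resize(m,(800,600),interpolation=cv2.INTER_CUBIC))
```

```text
[352 198]
10 [547. -35.  10.] [470. -19.  10.] 78.64477096412705
30 [537. -21.  30.] [462.  -6.  30.] 76.48529270389177
60 [522.  -1.  60.] [450.  14.  60.] 73.54590403278758
90 [508.  19.  90.] [437.  34.  90.] 72.56721022610694
(500, -12, 10) [182. 161.]
(430, -12, 10) [242. 199.]
(470, -12, 30) [209. 164.]
(537, -12, 92) [154.  84.]
(480, -12, 30) [200. 158.]
[489.07347751 -13.67595301  20.        ]
```

View pics/t2.png

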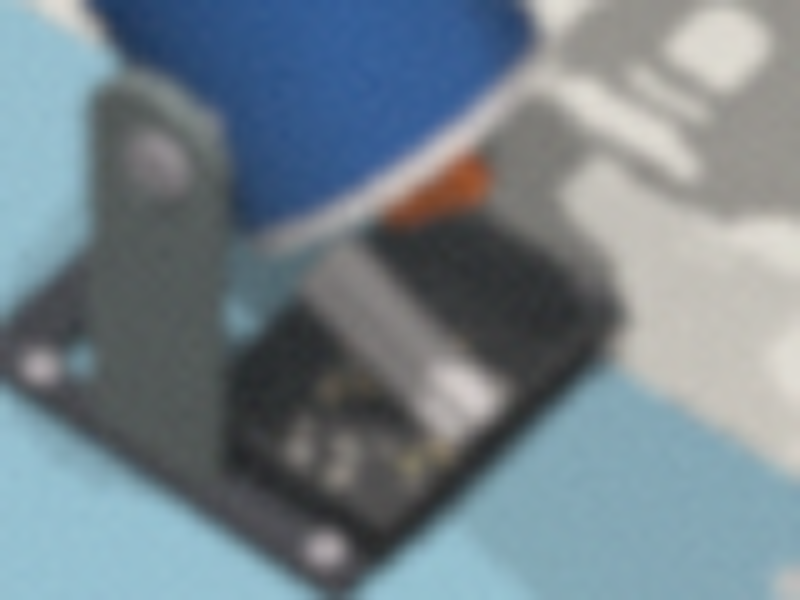

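The rod sits in the tray area, clear of the hole, but I can only see one. I'm tipping slightly further, waiting, then easing back part-way to look into the tray.

apply_moves(
  deltas=[
    [0,0,0.002,0,-1],
    [0,0,0.003,0,-1],
    [0,0,0.003,0,-1],
    [0,0,0.003,0,-1],
    [0,0,0.003,0,-1],
  ],
)

```text
time_s: 15.05
ee_pos: [470.7, -120.7, 134.4]
ee_rot: [180.0, 0.1, 89.3]
force: [0.4, -3.9, 6.9]
gripper_width: 11.1
gripper_force: 35.0
```

apply_moves(
  deltas=[
    [0,0,0,0,-1],
    [0,0,0,0,-1],
    [0,0,0,0,-1],
    [0,0,0,0,-1],
    [0,0,0,0,-1],
  ],
)

```text
time_s: 15.55
ee_pos: [470.7, -120.7, 134.4]
ee_rot: [180.0, 0.1, 89.3]
force: [0.1, -4.0, 6.7]
gripper_width: 11.1
gripper_force: 35.0
```

apply_moves(
  deltas=[
    [0,0,0,0,-1],
    [0,0,0,0,-1],
    [0,0,0,0,-1],
    [0,0,0,0,-1],
    [0,0,0,0,-1],
  ],
)

```text
time_s: 16.05
ee_pos: [470.7, -120.8, 134.4]
ee_rot: [180.0, 0.1, 89.3]
force: [-0.5, -3.7, 6.8]
gripper_width: 11.3
gripper_force: 35.0
```

Run:
```python
from h import *
a=cams.grab_frame('scene');u=np.load('u.npy')
m=cv2.resize(a[u[1]-35:u[1]+25,u[0]-45:u[0]+35],(800,600),interpolation=cv2.INTER_CUBIC)
cv2.imwrite('pics/t3.png',m)
d=cv2.absdiff(cv2.GaussianBlur(m,(0,0),12),cv2.GaussianBlur(cv2.imread('pics/t2.png'),(0,0),12)).max(2)
ys,xs=np.where(d>25);print(d.max(),len(xs),xs.mean() if len(xs) else 0,ys.mean() if len(ys) else 0,np.percentile(xs,[2,98]),np.percentile(ys,[2,98]))
```

```text
Traceback (most recent call last):
IndexError: index 0 is out of bounds for axis 0 with size 0
```

apply_moves(
  deltas=[
    [0,0.0005,-0.01,0,-1],
    [0,0.002,-0.0168,0,-1],
    [0,0.0042,-0.0235,0,-1],
    [0,0.0088,-0.0329,0,-1],
    [0,0.0146,-0.0416,0,-1],
  ],
)

```text
time_s: 16.6
ee_pos: [491.3, -120.6, 175.8]
ee_rot: [179.2, 0.1, 89.2]
force: [20.1, -1.8, -15.0]
gripper_width: 11.2
gripper_force: 35.0
```

apply_moves(
  deltas=[
    [0,0.0072,-0.0077,0,-1],
    [0,0.0154,-0.0143,0,-1],
    [0,0.0154,-0.0143,0,-1],
    [0,0.0154,-0.0143,0,-1],
    [0,0.0154,-0.0143,0,-1],
  ],
)

```text
time_s: 17.1
ee_pos: [504.3, -120.3, 188.0]
ee_rot: [179.6, 0.0, 89.3]
force: [14.4, -0.1, -11.6]
gripper_width: 11.4
gripper_force: 35.0
```

Run:
```python
from h import *
a=cams.grab_frame('scene');u=np.load('u.npy');b=cams.grab_frame('top')
cc,Tc=pose('top');v=proj(cc,Tc,(480,-12,40)).astype(int)
f=lambda i,u:cv2.resize(i[u[1]-35:u[1]+25,u[0]-25:u[0]+15],(400,600),interpolation=cv2.INTER_CUBIC)
cv2.imwrite('pics/t4.png',np.hstack([f(a,u),f(b,v)]))
```

View pics/t4.png

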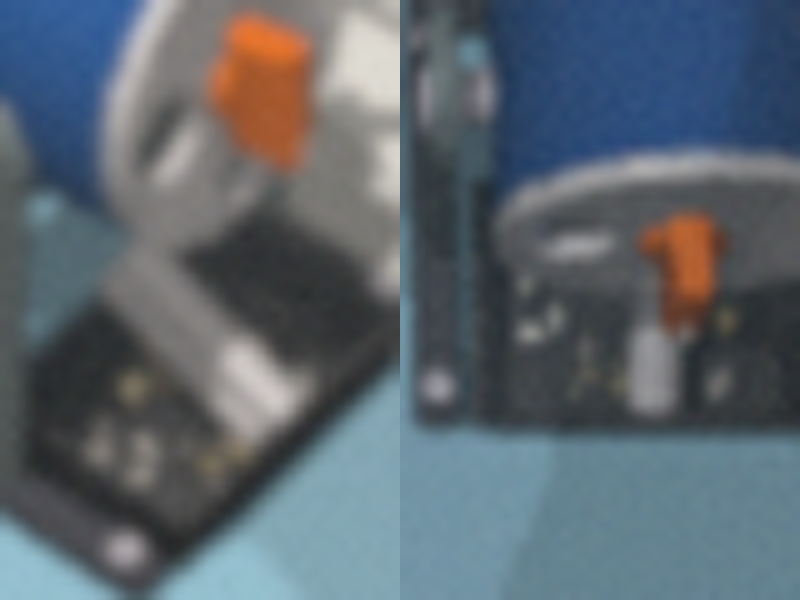

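The rod keeps its place in the tray, from (130,280) to (265,400) on the left and at column ~652 on the right. The drum has moved back, so this rod is out. I'm triangulating its tilt to see whether a second rod lies under it.

Run:
```python
from h import *
u=np.load('u.npy');S=pose('scene');P=pose('top');v=proj(*P,(480,-12,40)).astype(int)
# vertical plane through top-cam column
a=[at_z(*P,v+[-25,-35]+np.array(p)/10,z) for p,z in(((252,330),0),((252,410),0),((252,410),100))]
n=np.cross(a[1]-a[0],a[2]-a[0]);n/=np.linalg.norm(n)
for p in((130,280),(165,310),(200,345),(235,375),(265,400),(255,435),(300,385)):
    q=u+[-25,-35]+np.array(p)/10;A=at_z(*S,q,0);B=at_z(*S,q,100);t=n@(a[0]-A)/(n@(B-A));print(p,(A+t*(B-A)).round(1))
for x,y,z in((465,-12,28),(465,45,28),(465,-69,28)):print(((proj(*S,(x,y,z))-u+[25,35])*10).round(),((proj(*P,(x,y,z))-v+[25,35])*10).round()+[400,0])
print([at_z(*P,v+[-25,-35]+np.array(p)/10,z).round(1) for p,z in(((252,412),14),((252,425),28))])
```

```text
(130, 280) [529.3 -14.5  35.3]
(165, 310) [515.2 -14.3  31.8]
(200, 345) [501.1 -14.3  25.7]
(235, 375) [487.  -14.1  22.3]
(265, 400) [475.1 -13.9  19.7]
(255, 435) [478.6 -15.6  -2.8]
(300, 385) [461.9 -11.9  39.8]
[289. 404.] [649. 407.]
[175. 519.] [466. 410.]
[398. 293.] [832. 403.]
[array([465.5, -14. ,  14. ]), array([459.3, -12.7,  28. ])]
```

The rod rises about 16° to the rear, so it rests across the second rod. Both are probably out, and I'll confirm through the hole later. I'm continuing the guided return.

apply_moves(
  deltas=[
    [0,0.0105,-0.0026,0,-1],
    [0,0.0203,-0.0065,0,-1],
    [0,0.0305,-0.0088,0,-1],
    [0,0.041,-0.0096,0,-1],
    [0,0.0514,-0.0088,0,-1],
  ],
)

```text
time_s: 17.7
ee_pos: [552.5, -120.4, 198.3]
ee_rot: [-180.0, -0.0, 89.3]
force: [0.5, 1.2, 0.8]
gripper_width: 11.0
gripper_force: 35.0
```

apply_moves(
  deltas=[
    [0,0.0103,0.0023,0,-1],
    [0,0.02,0.0062,0,-1],
    [0,0.0291,0.0114,0,-1],
    [0,0.0347,0.0157,0,-1],
    [0,0.0347,0.0157,0,-1],
  ],
)

```text
time_s: 18.2
ee_pos: [587.4, -121.1, 181.3]
ee_rot: [180.0, -0.0, 89.3]
force: [3.2, 0.7, -1.1]
gripper_width: 11.3
gripper_force: 35.0
```

apply_moves(
  deltas=[
    [0,0.003,0.003,0,-1],
    [0,0.006,0.0065,0,-1],
    [0,0.008,0.0095,0,-1],
    [0,0.009,0.011,0,-1],
    [0,0.009,0.011,0,-1],
  ],
)

```text
time_s: 18.7
ee_pos: [595.2, -121.2, 172.3]
ee_rot: [-180.0, 0.0, 89.3]
force: [-2.0, 1.4, 4.7]
gripper_width: 11.0
gripper_force: 35.0
```

apply_moves(
  deltas=[
    [0,0,0,0,0],
    [0,0,0,0,0],
    [0,0,0,0,0],
    [0,0,-0.04,0,0],
    [0,0,-0.09,0,0],
  ],
)

```text
time_s: 19.2
ee_pos: [594.0, -121.1, 259.4]
ee_rot: [-179.6, -0.1, 89.2]
force: [2.6, -0.1, -0.7]
gripper_width: 45.1
gripper_force: 0.0
```

apply_moves(
  deltas=[
    [0,0,-0.04,-0.14,0],
    [0.04,-0.025,-0.04,-0.28,0],
    [0.075,-0.05,-0.04,-0.42,0],
    [0.11,-0.08,-0.04,-0.56,0],
    [0.11,-0.1,-0.04,-0.7,0],
  ],
)

```text
time_s: 19.7
ee_pos: [495.0, -6.9, 301.3]
ee_rot: [180.0, -0.1, 129.9]
force: [0.2, -0.8, -0.2]
gripper_width: 45.1
gripper_force: 0.0
```

apply_moves(
  deltas=[
    [0,0,0,-0.14,0],
    [0,0,0,-0.28,0],
    [0,0,0,-0.42,0],
    [0,0,0,-0.56,0],
    [0,0,0,-0.7,0],
  ],
)

```text
time_s: 20.2
ee_pos: [496.8, -10.1, 301.1]
ee_rot: [-180.0, -0.0, 169.8]
force: [1.0, 0.1, -0.1]
gripper_width: 45.3
gripper_force: 0.0
```

apply_moves(
  deltas=[
    [0,0,0,-0.14,0],
    [0,0,0,-0.16,0],
    [0,0,0,-0.16,0],
  ],
)

```text
time_s: 20.5
ee_pos: [496.9, -10.0, 301.2]
ee_rot: [-180.0, -0.0, 178.5]
force: [-0.2, 0.0, 0.6]
gripper_width: 45.7
gripper_force: 0.0
```

Run:
```python
from h import *
s=env.state();print(s['time_s'],s['ee_pos'],s['ee_rot'])
c,T=pose('wrist');im=cams.grab_frame('wrist');cv2.imwrite('pics/w5.png',im)
cv2.imwrite('pics/s5.png',cams.grab_frame('scene'))
print(proj(c,T,(502.6,-12,194)),proj(c,T,(470,-12,14)),proj(c,T,(540,-12,194)))
```

```text
20.5 [496.91190798 -10.03815095 301.16588225] [-1.79992949e+02 -1.66839441e-02  1.78489391e+02]
[318.18726469 203.37559911] [318.74229839 148.61934849] [319.31395997 239.748544  ]
```

apply_moves(
  deltas=[
    [0.045,0,0,0,1],
    [0.09,0,0,0,1],
    [0.11,0,0.04,0,1],
    [0.11,0,0.08,0,1],
    [0.11,0,0.11,0,1],
  ],
)

```text
time_s: 21.1
ee_pos: [385.6, -7.3, 190.0]
ee_rot: [-180.0, 0.0, 178.5]
force: [0.7, 0.9, 0.1]
gripper_width: 82.7
gripper_force: 0.0
```

apply_moves(
  deltas=[
    [0,0,0,0,1],
    [0,0,0,0,1],
  ],
)

```text
time_s: 21.3
ee_pos: [387.5, -7.4, 192.0]
ee_rot: [-180.0, 0.0, 178.6]
force: [-0.2, 0.5, 0.2]
gripper_width: 90.6
gripper_force: 0.0
```

Run:
```python
from h import *
s=env.state();print(s['time_s'],s['ee_pos'],s['ee_rot'])
c,T=pose('wrist');im=cams.grab_frame('wrist');cv2.imwrite('pics/w6.png',im)
u=proj(c,T,(500,-12,20));print(u);x0,y0=int(u[0])-75,int(u[1])-60
f=lambda i,x,y,w,h,W,H:cv2.resize(i[y:y+h,x:x+w],(W,H),interpolation=cv2.INTER_CUBIC)
g=cv2.LUT(f(im,x0,y0,150,130,520,450),(255*(np.arange(256)/255)**.6).astype(np.uint8))
a=f(cv2.imread('pics/w5.png'),283,175,70,60,280,240);b=f(cv2.imread('pics/s5.png'),317,163,70,60,280,240)
o=np.zeros((480,800,3),np.uint8);o[:450,:520]=g;o[:240,520:]=a;o[240:,520:]=b
cv2.imwrite('pics/last.png',o);print(x0,y0)
```

```text
21.3 [387.50930809  -7.39578233 192.0237183 ] [-1.79991812e+02  2.49786235e-02  1.78593441e+02]
[318.96744697 270.35727954]
243 210
```

View pics/last.png

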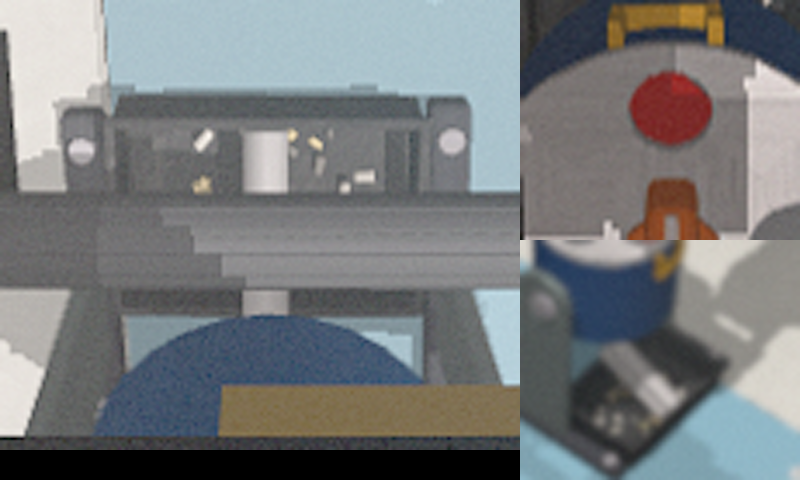

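The hole at (671,107) now shows the red rod at the outlet, so both slim rods have left the drum. They are in the tray, the drum is upright and the arm is clear. I'm handing in.

```bash
python3 -c "
from workcell import env
print(env.job_done())"
```

```text
the job is handed in; nothing more can be done
None
```

I handed the job in at about 21 s of the 72 s allowed, with no verdict returned: the dial is at the middle hole, the drum is back upright and the red rod is still inside; both slim rods have left the drum, but I only saw one in the tray and inferred the second lies under it.

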